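# Lock the inspection camera and hold a graded coin up to its lens

## Task

First secure the little inspection camera: turn the black knurled lock collar on top of its stand clockwise (seen from above) until its white index line meets the red locked mark on the silver cap inside it. Then take the slab with the gold-coloured coin and blue label out of the leaning rack, holding it only by its label end so that the window round the coin stays clear, and present it in the air to the camera: upright, coin side squarely facing the lens, coin centred on the lens, 100 mm from the lens rim. Finish holding it still there, still gripped; do not let it knock the camera stand, and leave the other two slabs and the things lying about where they are.

Things in the scene. Friction and masses are not known exactly. Their poses are not given: they have to be found in the camera images.
- camera_stand: Inspection camera on a column stand, fixed. Origin on the desk under the column; x is where it looks, z up. Base x -43 to 107, 104 wide, 16 high. Column sleeve 36 dia. to z 162; black body x 28 to 68, z 112 to 148; lens to x 100, 39 dia. The collar tops the column; the fixed silver cap in it (24 dia., top z 194) has a red line (locked), 1.05 rad clockwise of x, and a black dot (loose) at x.
- lens_front (a point): Centre of the lens rim's front face, 100 mm in front of the column axis and 130 mm above the desk; the frame's x axis is the optical axis, pointing out of the lens, z up.
- collar_grip (a point): On the column axis, 180.5 mm above the desk, inside the knurled black lock collar: a plain round ring 41 mm in diameter and 24 mm high (166.5 to 190.5 mm above the desk), gripped from above across any diameter. Round it, nothing stands higher than 150 mm but the sleeve under it (36 mm dia., to 162 mm).
- collar (a joint): Angle of the lock collar in rad, 0 = loose, growing as it is turned clockwise seen from above. Its white index line meets the red locked mark at 1.05; the stop is just beyond, at 1.10. It starts between 0 and 0.35. Stiff with 0.1 N m of friction, no spring: it stays where it is left.
- rack: Dark wooden rack, fixed, 236 mm wide, 70 deep; origin under its centre on the desk, open front toward its -x. Three slabs stand side by side 72 mm apart along y (-72, 0, +72), leaning back 0.20 rad (tops toward +x) in a groove 10 mm wide: front lip 9 mm, back rest 42 mm high along the slab, 15 mm fins between the slabs.
- slab_gold: Coin slab, flat box 8 mm thick (x), 60 wide (y), 86 tall (z), about 50 g, gold-coloured coin, blue label. Origin: centre of its lower end; z runs up the slab, -x is the coin side with the label. Coin centre 30 mm up; window (slab_gold_c0) = lower 52 mm, label end = upper 34 mm. In any of the rack's 3 places; draw it out along its z (15 mm clears lip and fins). Grip the 8 mm at the top.
- slab_silver: Like slab_gold but with a silver coin and a green label; stays in the rack.
- slab_copper: Like slab_gold but with a copper-red coin and a red label; stays in the rack.
- blower: Black rubber blower with a red band, 53 mm in diameter, 107 mm tall, standing loose beside the camera; origin at the centre of its foot. To be left alone.
- loupe: Small silver folding loupe, 37 x 26 x 23 mm, lying loose; origin at the centre of its underside. To be left alone.
- capsule_1: Clear round coin capsule, 40 mm in diameter and 7 mm thick, lying loose; origin at the centre of its underside. To be left alone.
- laptop: Open laptop on a paper ream, fixed, left of the work: an obstacle. Origin under the centre of its keyboard half (245 x 377 mm, top about 72 mm above the desk); its screen stands along its far (+x) edge, 377 mm wide, leaning from x = 130 to 205 mm, top 300 mm above the desk.

How it is judged:
By the outcome, as a careful person would: the job done as asked, in the order asked, and still so for the second after the job is handed in, while the arm keeps its last pose, push and grip.
It also fails if it takes over 51 s, if anything falls off the work surface, if the arm or the gripper's body presses on something with over 40 N, if the wrist force passes 120 N, or if a joint passes its speed limit or range.

## Robot

A 6-joint arm with a two-finger parallel gripper is mounted at the origin on a cart in front of the work surface, level with it; the furniture and walls round the work are solid. World frame = base frame: x ahead of the robot, y to its left, z up, the work surface at z = 0. Lengths are in m, angles in degrees, forces in N, time in s.
With the tool pointing down it reaches from about 0.35 to 0.875 m from the base axis. Payload 4.2 kg.
Tool frame: the origin (TCP) lies at the centre of the arm's flange, where the gripper is bolted on; the fingertips stand 182 mm ahead of it and the grasp point (between the pads) lies 164 mm ahead of it (r.nose_length is the distance from the TCP to the fingertips, in m); z points along the fingers, y is the line along which they close (so a half turn about z gives the same grasp; the last joint's range is limited). The gripper opens to 87 mm and grips with 3 to 60 N. Pads are 19 mm wide; open, the fingers measure 117 mm over their backs; the gripper's body (75 mm by 190 mm) begins 51 mm behind the grasp point.
Start: joints at [14.817, 22.042, 0.453, 0, -68.411, -14.817], TCP at [0.625, 0, 0.405] pointing down, gripper open.
Joint ranges: [-179.83, 179.83], [-69.29, 118.12], [-61.27, 80.66], [-181.25, 117.63], [-171.15, -9.14], [-177.46, 177.46]. Speed limits (degrees/s): [159.86, 159.86, 180, 180, 180, 180].

## Interface

Orientations are given as a 3x3 rotation matrix whose columns are the frame's x, y, z axes.
In Python, from station import r, vision gives the robot as it stands. The module is installed in compiled form; this text tells all that it offers.
- The arm moves only by the shell command python3 -m creep 'ROWS'. ROWS is JSON, a list of rows, each a list of 7 numbers: the opening, from -1 (shut) to 1 (fully open), then the shift along the tool's x, y, z in mm, then the turn, a rotation vector about the tool's x, y, z in degrees. A call has 1 to 8 rows; each row is the pose to reach, as a shift and turn from the pose commanded when the call began, along the tool's axes at that moment; what a row does not reach only later rows make up. A row lasts 1/12 s, in which the tool goes at most 41.7 mm and 7.16 degrees, less where a joint would pass 70% of its speed; a pose out of reach is approached as far as the arm can. A call with a gripper value outside its range is refused whole. The fingers move at their own pace and stop on an object; the grip force is fixed at half the most. Time passes only in rows, so rows that repeat a pose let the fingers close. It gives the time, the measured TCP pose, the force, the opening and the grip force at its end, in the units of the state.
- r.sense(): the state, without advancing time (a new reading comes with each control period).
- vision.capture(name): name is "scene" or "side" or "wrist"; returns (picture, depth): 400x640x3 uint8, red, green, blue; 400x640 float32, m along the optical axis (not along the pixel's ray), 0 where there is no reading.
- vision.camera_model(name): a dict with "vertical_fov" (degrees; the focal length in pixels is half the picture's height over the tangent of half this angle, whatever the lens; pixels are square), "cx", "cy" (the principal point, pixels), "extrinsics" (4x4, takes a point from camera to world coordinates); the wrist camera has in their place "mount" (4x4, takes a point from camera to tool coordinates, whose origin is the TCP and whose axes are the flange's). Camera axes: x right, y down, z forward; pixel columns grow to the right and rows downward; lengths in m; the calibration is good to about 2 mm. A picture is of the moment at which its call begins: read the wrist's pose just before it. camera_model takes no time and is no camera call.
- r.finish_job(): hands the job in; it is judged then, once.
Trained networks look in the newest picture that a camera, given by its name, has taken for a name from the list of things; names that differ only in an ending like _2 or _b are one class to them, and where a whole thing is asked for, a point or a joint stands for the part that bears it (a point fixed in the world has none). Each returns a list of dicts, best first, with "conf" (0 to 1); they miss things now and then, are a little off and sometimes report something else, mostly with a low value. They report only what shows in the picture. A call takes as long as a camera call.
- vision.find_in(camera, thing): "uv" ([column, row] in pixels, amid what is visible of it).
- vision.cut_out(camera, thing): "region" (400x640 bool, what is visible of it) and "uv" ([column, row] in pixels, amid what is visible of it).
The state is a dict: "time_s": time; "joints": joint angles; "joint_velocities": joint speeds; "effort": joint torques, N m; "tcp_pos": TCP position; "ee_rot": TCP orientation; "wrist_force": force on the tool from outside, world axes, zero at the start; "moment": the same for the moment, N m; "gripper_width": opening from 0.0 (shut) to 1.0 (fully open); "gripper_force": force on a finger pad.
Only numpy, scipy, OpenCV 4.12 (cv2) and the standard library are available. Lean on these libraries where they do the work, as an engineer would, in place of code of your own. Each camera call takes 0.05 s, during which the arm holds its last target. There are 200 camera calls.

## Working session

There is one attempt and no reset: what is moved stays moved. The work goes in short steps, Python scripts to look and compute and a shell command to move; the robot and the scene stay as the last step left them, time stands still between calls to the robot, and variables do not carry over. Pictures are saved under pics/ and viewed, at most 10 in all, crops included, and the job is handed in when it is done.

```bash
mkdir -p pics
cat > h.py <<'E'
import numpy as np, cv2, json
from station import r, vision
np.set_printoptions(precision=4,suppress=True)
def cap(n,f=None):
    s=r.sense(); p,d=vision.capture(n)
    if f: cv2.imwrite('pics/'+f,p[:,:,::-1])
    m=vision.camera_model(n)
    if n=='wrist':
        T=np.eye(4);T[:3,:3]=np.array(s['ee_rot']);T[:3,3]=s['tcp_pos'];E=T@np.array(m['mount'])
    else: E=np.array(m['extrinsics'])
    return p,d,m,E
def cloud(d,m,E):
    f=200/np.tan(np.radians(m['vertical_fov'])/2)
    v,u=np.mgrid[:400,:640]
    P=np.stack([(u-m['cx'])/f*d,(v-m['cy'])/f*d,d],-1)
    return P@E[:3,:3].T+E[:3,3]
E
python3 - <<'E'
from h import *
for n in ['scene','side']:
    p,d,m,E=cap(n,n+'0.png'); C=cloud(d,m,E)
    print(n,E[:3,3],E[:3,2])
    for t in ['camera_stand','slab_gold','slab_silver','slab_copper','rack','blower','loupe','capsule_1','laptop','collar']:
        for o in vision.cut_out(n,t)[:1]:
            k=o['region']&(d>0); q=C[k]
            print(t,round(o['conf'],2),np.round(o['uv']),k.sum(),np.median(q,0) if len(q) else '',np.percentile(q,[2,98],axis=0) if len(q) else '')
print(r.sense()['time_s'])
E
```

```text
scene [ 0.1476 -0.7083  0.874 ] [ 0.3493  0.6432 -0.6814]
camera_stand 0.75 [322. 291.] 3010 [ 0.4122 -0.2451  0.0193] [[ 0.3701 -0.2934  0.0113]
 [ 0.4657 -0.1519  0.1949]]
slab_gold 0.97 [368. 212.] 441 [ 0.643  -0.0797  0.0737] [[ 0.6321 -0.106   0.0349]
 [ 0.6535 -0.0482  0.1115]]
slab_silver 0.88 [348. 196.] 377 [ 0.6358 -0.006   0.0769] [[ 0.6262 -0.0338  0.0347]
 [ 0.6471  0.0241  0.1111]]
rack 0.56 [349. 218.] 1062 [ 0.6167 -0.0413  0.0178] [[ 0.5921 -0.1218  0.0031]
 [ 0.6769  0.1016  0.0517]]
blower 0.91 [403. 279.] 464 [ 0.6007 -0.3033  0.0554] [[ 0.584  -0.3207  0.0022]
 [ 0.6532 -0.246   0.1029]]
loupe 0.43 [365. 264.] 135 [ 0.5638 -0.194   0.0227] [[ 0.551  -0.2057  0.0025]
 [ 0.5805 -0.1769  0.0261]]
capsule_1 0.58 [376. 283.] 187 [ 0.559  -0.246   0.0084] [[ 0.5411 -0.264   0.0021]
 [ 0.579  -0.2262  0.0115]]
collar 0.53 [328. 267.] 198 [ 0.4135 -0.2643  0.1904] [[ 0.3989 -0.2723  0.1738]
 [ 0.4373 -0.2385  0.194 ]]
side [ 0.3265 -0.9334  0.7307] [ 0.1418  0.8264 -0.5449]
camera_stand 0.86 [312. 289.] 3323 [ 0.4145 -0.2588  0.019 ] [[ 0.3696 -0.296   0.011 ]
 [ 0.4662
[... 309 characters left out ...]
  0.0339 0.0341]
 [0.6391 0.0936 0.1108]]
rack 0.75 [380. 236.] 1196 [ 0.6169 -0.0649  0.0169] [[ 0.5917 -0.1246  0.0039]
 [ 0.6736  0.0976  0.0526]]
blower 0.62 [410. 301.] 719 [ 0.6021 -0.3113  0.0521] [[ 0.5824 -0.3229  0.0096]
 [ 0.6259 -0.2918  0.1005]]
loupe 0.73 [376. 273.] 231 [ 0.5638 -0.1954  0.0203] [[ 0.5481 -0.2083  0.0005]
 [ 0.5891 -0.1518  0.0253]]
capsule_1 0.59 [376. 298.] 229 [ 0.5571 -0.2498  0.0084] [[ 0.5392 -0.2665  0.0022]
 [ 0.5751 -0.2284  0.0114]]
laptop 0.16 [376. 277.] 189 [ 0.5632 -0.1981  0.0216] [[ 0.5481 -0.2085  0.0018]
 [ 0.5806 -0.1773  0.0253]]
collar 0.62 [311. 244.] 310 [ 0.4157 -0.2676  0.1876] [[ 0.3974 -0.2747  0.1706]
 [ 0.4376 -0.2434  0.1941]]
1.1
```

View pics/scene0.png

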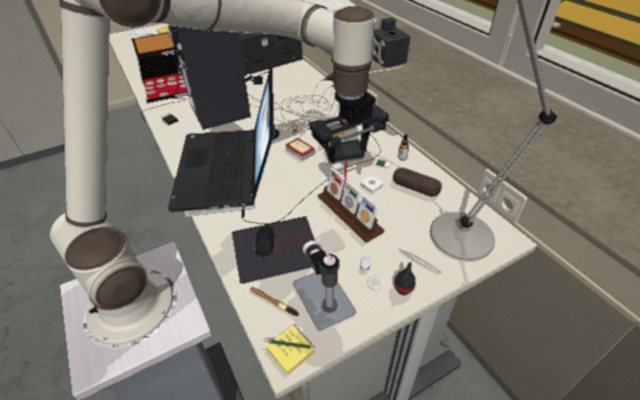

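Run:
```python
from h import *
p,d,m,E=cap('side'); C=cloud(d,m,E)
p2,d2,m2,E2=cap('scene'); C2=cloud(d2,m2,E2)
P=np.concatenate([C[d>0],C2[d2>0]])
def box(n,a,b):
    k=np.all((P>a)&(P<b),axis=1); q=P[k]; print(n,len(q))
    return q
# collar top ring
q=box('cap',[.37,-.31,.186],[.47,-.2,.2]); 
c,rad=cv2.minEnclosingCircle(q[:,:2].astype(np.float32)*1000); print(c,rad)
# base top
q=box('base',[.3,-.4,.012],[.55,-.05,.020]); print(cv2.minAreaRect(q[:,:2].astype(np.float32)*1000),np.percentile(q,[1,99],axis=0))
# body z~148
q=box('body',[.3,-.4,.143],[.55,-.05,.153]); print(cv2.minAreaRect(q[:,:2].astype(np.float32)*1000))
q=box('lens',[.3,-.22,.105],[.55,-.05,.142]); print(np.percentile(q,[1,99],axis=0)); 
print(m['vertical_fov'],vision.camera_model('wrist'))
```

```text
cap 536
(418.71026611328125, -251.7621307373047) 23.7423152923584
base 4109
((423.9977111816406, -239.56251525878906), (194.81561279296875, 247.885009765625), 89.9720230102539) [[ 0.3023 -0.3319  0.0123]
 [ 0.4701 -0.1493  0.0199]]
body 500
((419.3931579589844, -211.7928009033203), (121.17233276367188, 37.94626235961914), 83.43240356445312)
lens 116
[[ 0.4007 -0.219   0.121 ]
 [ 0.4415 -0.1517  0.1419]]
47.15766998750014 {'vertical_fov': 68.62497741587991, 'cx': 318.81404184586916, 'cy': 201.99226568108796, 'mount': array([[-0.0008, -0.9626, -0.2711,  0.0742],
       [ 1.    , -0.0008, -0.0005, -0.0002],
       [ 0.0002, -0.2711,  0.9626,  0.0205],
       [ 0.    ,  0.    ,  0.    ,  1.    ]])}
```

The scene shows the stand at about (322,290) with its lens looking along world +y, the collar at (328,262), and the rack at (350,215) with gold as the slab nearest the camera. The other loose things sit clear of it on the far side.

```bash
python3 -c "
from h import *
s=r.sense();print(s['ee_rot'],s['tcp_pos'])
R=np.array(s['ee_rot']);print(R.T@(np.array([.4185,-.253,.45])-s['tcp_pos'])*1000)"
```

```text
[[-0.     -1.     -0.0001]
 [-1.      0.     -0.    ]
 [ 0.      0.0001 -1.    ]] [0.625  0.     0.4047]
[253.0143 206.4693 -45.2482]
```

```bash
python3 -m creep '[[1,30,25,-15,0,0,0],[1,60,50,-30,0,0,0],[1,90,75,-45,0,0,0],[1,122,100,-45,0,0,0],[1,155,126,-45,0,0,0],[1,187,152,-45,0,0,0],[1,220,180,-45,0,0,0],[1,253,206,-45,0,0,0]]'; python3 -m creep '[[1,0,0,0,0,0,0],[1,0,0,0,0,0,0],[1,0,0,0,0,0,0]]'
python3 - <<'E'
from h import *
p,d,m,E=cap('wrist'); C=cloud(d,m,E)
s=r.sense(); print(s['tcp_pos'],s['time_s'],s['joints'])
k=(d>0)&(C[...,2]>.183)&(C[...,2]<.2); q=C[k]; vv,uu=np.nonzero(k); print(q.shape,uu.min(),uu.max(),vv.min(),vv.max())
k2=k&(np.hypot(C[...,0]-.4185,C[...,1]+.253)<.04)
c,rad=cv2.minEnclosingCircle(C[k2][:,:2].astype(np.float32)*1000); print('collar',c,rad, np.percentile(C[k2],[1,50,99],axis=0))
vv,uu=np.nonzero(k2);u0,u1,v0,v1=uu.min()-15,uu.max()+15,vv.min()-15,vv.max()+15
print(u0,u1,v0,v1)
cr=cv2.resize(p[v0:v1,u0:u1,::-1],None,fx=3,fy=3,interpolation=cv2.INTER_CUBIC)[:590,:390]
f=np.zeros((590,800,3),np.uint8); full=p[:,:,::-1][::1,::1]; f[:cr.shape[0],:cr.shape[1]]=cr
fs=cv2.resize(full,(400,250)); f[:250,395:795]=fs; cv2.imwrite('pics/w1.png',f)
for z0,z1,n in [(.144,.152,'body'),(.012,.02,'base'),(.12,.142,'lens')]:
    k=(d>0)&(C[...,2]>z0)&(C[...,2]<z1)&(np.hypot(C[...,0]-.4185,C[...,1]+.2)<.13); q=C[k]
    print(n,len(q),cv2.minAreaRect(q[:,:2].astype(np.float32)*1000),np.percentile(q,[2,98],axis=0))
E
```

```text
time_s: 1.87
tcp_pos: [0.4184, -0.2525, 0.4502]
ee_rot: [[0.001, -1.0, 0.001], [-1.0, -0.001, -0.0], [0.0, -0.001, -1.0]]
wrist_force: [1.2, -0.2, -1.0]
gripper_width: 1.001
gripper_force: 0.0
time_s: 2.12
tcp_pos: [0.4202, -0.2516, 0.45]
ee_rot: [[-0.001, -1.0, 0.001], [-1.0, 0.001, -0.0], [0.0, -0.001, -1.0]]
wrist_force: [-0.4, -0.2, -0.1]
gripper_width: 0.995
gripper_force: 0.0
[ 0.4206 -0.2511  0.4498] 2.1667 [-11.7971   6.893  -13.5466  -0.0044 -69.5339  11.8305]
(1746, 3) 297 344 182 229
collar (419.58074951171875, -253.4285430908203) 21.417049407958984 [[ 0.4001 -0.2736  0.1844]
 [ 0.4197 -0.2558  0.1903]
 [ 0.4385 -0.2352  0.1942]]
282 359 167 244
body 1095 ((421.0708312988281, -225.4663543701172), (92.33631134033203, 35.861045837402344), 86.94947814941406) [[ 0.405  -0.2703  0.1444]
 [ 0.4393 -0.1827  0.149 ]]
base 4416 ((388.7530822753906, -221.06930541992188), (148.74066162109375, 169.12803649902344), 87.58900451660156) [[ 0.3153 -0.2944  0.0124]
 [ 0.4715 -0.1541  0.0178]]
lens 239 ((421.4253845214844, -221.98817443847656), (99.3994369506836, 38.22026824951172), 88.31291198730469) [[ 0.4027 -0.2715  0.1218]
 [ 0.4409 -0.1746  0.1417]]
```

View pics/w1.png

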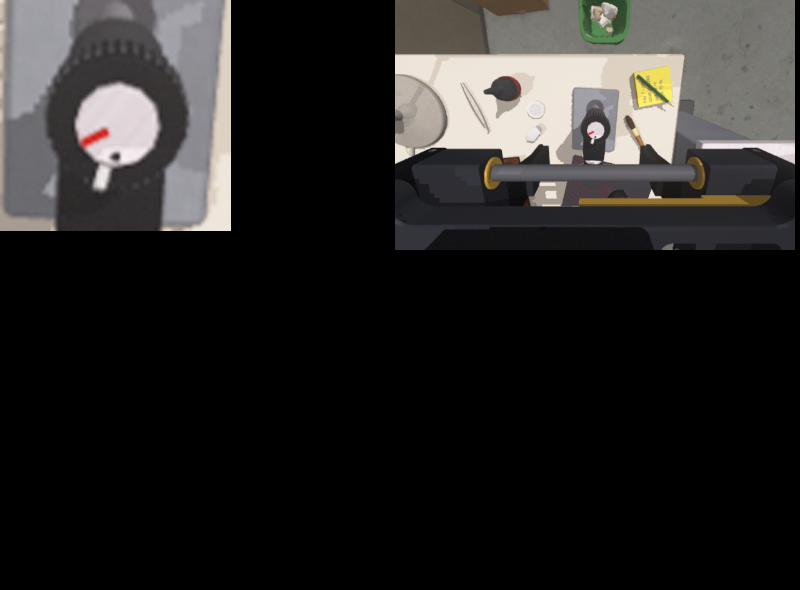

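The crop shows the cap centre at about (118,124), the red mark at (95,138), the black dot at (115,156) and the white line at (103,177). So the collar is about 20° clockwise of loose, and I'll compute the angles from these.

```bash
cat > ang.py <<'E'
from h import *
def marks():
    p,d,m,E=cap('wrist'); f=200/np.tan(np.radians(m['vertical_fov'])/2)
    C=cloud(d,m,E); a=p.astype(int); R_,G,B=a[...,0],a[...,1],a[...,2]
    z=C[...,2]; xy0=np.array([.4196,-.2534])
    rad=np.hypot(C[...,0]-xy0[0],C[...,1]-xy0[1])
    def ray(mask,h):
        v,u=np.nonzero(mask); D=np.stack([(u-m['cx'])/f,(v-m['cy'])/f,np.ones(len(u))],-1)@E[:3,:3].T
        t=(h-E[2,3])/D[:,2]; return (E[:3,3]+D*t[:,None])[:,:2]
    near=(rad<.03)
    red=near&(R_-G>70)
    cap_=near&(((R_>150)&(G>130))|red)&(z>.1915)&(rad<.0135)
    P=ray(near&(((R_>110)&(G>90))|red)&(rad<.0125),.194)
    c,rr=cv2.minEnclosingCircle(P.astype(np.float32)*1000); c=np.array(c)/1000
    print('cap',c*1000,rr,P.mean(0)*1000)
    w=near&(R_>130)&(G>120)
    W=ray(w,.1905); dd=np.hypot(*(W-c).T); W=W[(dd>.0140)&(dd<.0195)]
    Q=ray(red,.194)
    an=lambda q:np.degrees(np.arctan2(*(q.mean(0)-c)[::-1]))
    wh,rd=an(W),an(Q)
    print('n',len(W),len(Q),'white',wh,'red',rd,'camx yaw',rd+np.degrees(1.05),'remaining cw',wh-rd,'collar rad',1.05-np.radians(wh-rd))
marks()
E
python3 ang.py
python3 -c "
from h import *
s=r.sense();R=np.array(s['ee_rot']);print(s['time_s'],s['tcp_pos'],R.T@(np.array([.4196,-.2534,.3445])-s['tcp_pos'])*1000)"
```

```text
cap [ 420.05   -265.2768] 23.12432861328125 [ 419.1406 -256.5078]
n 210 33 white 102.26080633329545 red 69.72388349639039 camx yaw 129.88445198512682 remaining cw 32.53692283690506 collar rad 0.48212356802867273
2.2167 [ 0.4209 -0.2508  0.4497] [  2.6126   1.3259 105.2438]
```

```bash
sed -i 's/near=(rad<.03)/near=(rad<.024)\&(z>.182)/; s/P=ray(.*/P=ray(near\&(((R_>150)\&(G>130))|red)\&(rad<.0145)\&(z>.1922),.194)/' ang.py
python3 ang.py
python3 -c "
from h import *
s=r.sense();print(s['time_s'],s['tcp_pos'],s['joint_velocities'])"
```

```text
cap [ 419.192 -254.216] 11.56293773651123 [ 419.3744 -254.3506]
n 28 31 white 76.15220008070578 red 31.718588086703257 camx yaw 91.87915657543971 remaining cw 44.433611994002526 collar rad 0.27448717215101304
2.2667 [ 0.4211 -0.2506  0.4497] [ 0.2689  0.0923 -0.1296  0.0114 -0.0782  0.0176]
```

```bash
python3 -m creep '[[1,3.4,1.7,35,0,0,0],[1,3.4,1.7,65,0,0,0],[1,3.4,1.7,90,0,0,0],[1,3.4,1.7,102,0,0,0],[1,3.4,1.7,102,0,0,0],[1,3.4,1.7,102,0,0,0],[1,3.4,1.7,102,0,0,0]]'; python3 ang.py
```

```text
time_s: 2.85
tcp_pos: [0.4196, -0.2545, 0.3488]
ee_rot: [[0.002, -1.0, 0.002], [-1.0, -0.002, -0.001], [0.001, -0.002, -1.0]]
wrist_force: [0.5, -0.1, -0.2]
gripper_width: 1.003
gripper_force: 0.0
cap [ 419.0538 -260.0607] 10.096553802490234 [ 419.1492 -262.329 ]
n 1 0 white 91.79142849493194 red nan camx yaw nan remaining cw nan collar rad nanang.py:19: RuntimeWarning: Mean of empty slice.
  an=lambda q:np.degrees(np.arctan2(*(q.mean(0)-c)[::-1]))
  ret = um.true_divide(
```

```bash
python3 -m creep '[[-1,0,0,0,0,0,0],[-1,0,0,0,0,0,0],[-1,0,0,0,0,0,0],[-1,0,0,0,0,0,0],[-1,0,0,0,0,0,0],[-1,0,0,0,0,0,0]]'
```

```text
time_s: 3.4
tcp_pos: [0.4185, -0.2549, 0.3479]
ee_rot: [[-0.0, -1.0, 0.0], [-1.0, 0.0, -0.0], [0.0, -0.0, -1.0]]
wrist_force: [-0.6, -1.2, -0.2]
gripper_width: 0.632
gripper_force: 0.0
```

```bash
python3 -m creep '[[-1,0,0,0,0,0,0],[-1,0,0,0,0,0,0],[-1,0,0,0,0,0,0],[-1,0,0,0,0,0,0],[-1,0,0,0,0,0,0],[-1,0,0,0,0,0,0]]'
```

```text
time_s: 3.9
tcp_pos: [0.4187, -0.2548, 0.3478]
ee_rot: [[0.0, -1.0, 0.001], [-1.0, -0.0, -0.0], [0.0, -0.001, -1.0]]
wrist_force: [2.0, 0.4, -0.3]
gripper_width: 0.463
gripper_force: 30.0
```

```bash
python3 -m creep '[[-1,0,0,0,0,0,6],[-1,0,0,0,0,0,12],[-1,0,0,0,0,0,18],[-1,0,0,0,0,0,24],[-1,0,0,0,0,0,30],[-1,0,0,0,0,0,36],[-1,0,0,0,0,0,40],[-1,0,0,0,0,0,44]]'; python3 -m creep '[[-1,0,0,0,0,0,0],[-1,0,0,0,0,0,0],[-1,0,0,0,0,0,0],[-1,0,0,0,0,0,0]]'; python3 -c "
from station import r
print(r.sense()['moment'])"
```

```text
time_s: 4.57
tcp_pos: [0.4181, -0.2546, 0.3477]
ee_rot: [[-0.697, -0.717, -0.002], [-0.717, 0.697, 0.001], [0.001, 0.002, -1.0]]
wrist_force: [-0.9, 1.8, 0.9]
gripper_width: 0.463
gripper_force: 30.0
time_s: 4.9
tcp_pos: [0.4181, -0.2546, 0.3477]
ee_rot: [[-0.694, -0.72, -0.001], [-0.72, 0.694, 0.001], [0.0, 0.002, -1.0]]
wrist_force: [-1.7, 3.2, 3.3]
gripper_width: 0.463
gripper_force: 30.0
[ 1.15315991  0.6302662  -0.05253855]
```

Release, rise and look.

```bash
python3 -m creep '[[1,0,0,0,0,0,0],[1,0,0,0,0,0,0],[1,0,0,0,0,0,0],[1,0,0,0,0,0,0],[1,0,0,0,0,0,0],[1,0,0,0,0,0,0]]'; python3 -m creep '[[1,0,0,-30,0,0,0],[1,0,0,-65,0,0,0],[1,0,0,-100,0,0,0],[1,0,0,-102,0,0,0],[1,0,0,-102,0,0,0]]'; python3 ang.py
python3 - <<'E'
from h import *
p,d,m,E=cap('wrist');C=cloud(d,m,E)
k=(d>0)&(C[...,2]>.186)&(np.hypot(C[...,0]-.4193,C[...,1]+.2543)<.03)
vv,uu=np.nonzero(k);print(uu.mean(),vv.mean()); u,v=int(uu.mean()),int(vv.mean())
cv2.imwrite('pics/w2.png',cv2.resize(p[v-32:v+32,u-32:u+32,::-1],None,fx=8,fy=8,interpolation=cv2.INTER_CUBIC))
E
```

```text
time_s: 5.4
tcp_pos: [0.4186, -0.2549, 0.3477]
ee_rot: [[-0.695, -0.719, 0.0], [-0.719, 0.695, -0.0], [0.0, -0.0, -1.0]]
wrist_force: [0.2, -0.9, -0.3]
gripper_width: 0.829
gripper_force: 0.0
time_s: 5.82
tcp_pos: [0.4187, -0.2549, 0.4523]
ee_rot: [[-0.695, -0.719, 0.006], [-0.719, 0.695, -0.002], [-0.003, -0.006, -1.0]]
wrist_force: [0.1, -0.9, -1.1]
gripper_width: 0.996
gripper_force: 0.0
cap [ 418.7566 -254.1653] 11.660311698913574 [ 418.6878 -254.1426]
n 27 29 white 28.75762521888694 red 30.1072029098457 camx yaw 90.26777139858214 remaining cw -1.3495776909587605 collar rad 1.073554574218693
322.9111163044325 339.3232842564462
```

View pics/w2.png

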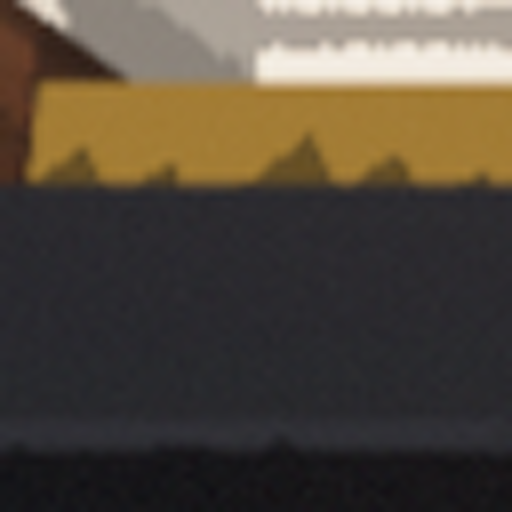

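That crop shows only the gripper's body, so I'll crop again at the collar.

```bash
python3 ang.py
python3 - <<'E'
from h import *
p,d,m,E=cap('wrist');C=cloud(d,m,E)
k=(d>0)&(C[...,2]>.186)&(C[...,2]<.2)&(np.hypot(C[...,0]-.4193,C[...,1]+.2543)<.03)
vv,uu=np.nonzero(k);u,v=int(uu.mean()),int(vv.mean());print(u,v)
cv2.imwrite('pics/w3.png',cv2.resize(p[v-32:v+32,u-32:u+32,::-1],None,fx=8,fy=8,interpolation=cv2.INTER_CUBIC))
E
```

```text
cap [ 418.635  -254.0638] 11.612876892089844 [ 418.6248 -254.393 ]
n 27 29 white 30.25312556123835 red 29.33705961267717 camx yaw 89.49762810141361 remaining cw 0.9160659485611795 collar rad 1.0340116330322024
318 210
```

View pics/w3.png

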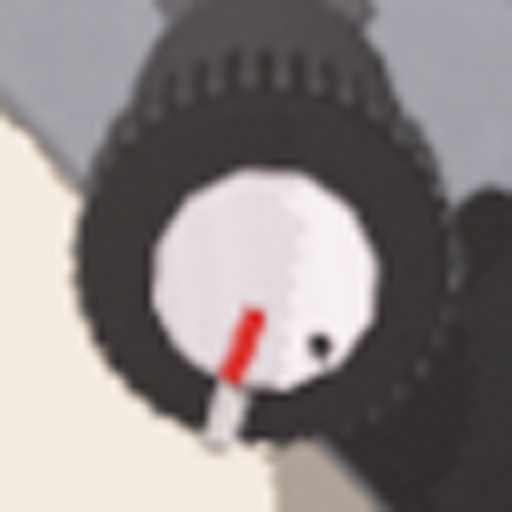

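The white line runs straight on from the red mark, (255,315) to (215,440), so the collar is locked. Next I'll work out the slab pose and the camera's yaw.

Run:
```python
from h import *
pts=[];
for n in ['side','scene']:
    p,d,m,E=cap(n);C=cloud(d,m,E)
    cs=[]
    for t in ['slab_gold','slab_silver','slab_copper']:
        o=[o for o in vision.cut_out(n,t) if abs(np.median(C[o['region']&(d>0)],0)[0]-.635)<.03]
        if not o: print('no',t); continue
        k=cv2.erode(o[0]['region'].astype(np.uint8),np.ones((3,3)))>0
        q=C[k&(d>0)]; c=np.median(q,0); 
        U,S,V=np.linalg.svd(q-q.mean(0),full_matrices=False); nn=V[2]*np.sign(V[2][0])
        print(n,t,q.mean(0),'normal',nn,'lean',np.degrees(np.arcsin(-nn[2])),'yaw',np.degrees(np.arctan2(nn[1],nn[0])),S[2]/np.sqrt(len(q)))
    P=C[d>0]; k=np.all((P>[.56,-.16,.004])&(P<[.72,.12,.06]),axis=1); print(cv2.minAreaRect(P[k][:,:2].astype(np.float32)*1000))
p,d,m,E=cap('wrist');C=cloud(d,m,E);z=C[...,2]
for z0,z1 in [(.1465,.15),(.13,.15)]:
    k=(d>0)&(z>z0)&(z<z1)&(abs(C[...,0]-.419)<.03)&(C[...,1]>-.235)&(C[...,1]<-.14);q=C[k]
    b=[(q[(abs(q[:,1]-y)<.004)][:,0]) for y in np.arange(-.225,-.15,.01)]
    print([(round(np.mean([x.min(),x.max()])*1000,1),round(np.ptp(x)*1000)) if len(x)>5 else None for x in b],q[:,1].max() if len(q) else 0)
print(r.sense()['time_s'],r.sense()['joints'])
```

```text
side slab_gold [ 0.641  -0.0832  0.0761] normal [ 0.9725  0.1104 -0.2049] lean 11.826497047041032 yaw 6.475332751849039 0.0012349275533115559
side slab_silver [0.6265 0.0589 0.0762] normal [ 0.9715  0.1189 -0.2049] lean 11.825756666560148 yaw 6.976331339418101 0.0013051300865822375
side slab_copper [0.6266 0.0596 0.0766] normal [ 0.9702  0.119  -0.211 ] lean 12.179602753380689 yaw 6.992162060432049 0.0013838839654345839
((639.7561645507812, -20.346572875976562), (279.1707763671875, 157.95249938964844), 89.52190399169922)
no slab_gold
no slab_silver
no slab_copper
((639.9845581054688, -21.883819580078125), (275.8603210449219, 159.6729736328125), 89.91368103027344)
[(np.float64(420.1), 32), (np.float64(421.0), 34), (np.float64(421.7), 34), (np.float64(421.8), 34), (np.float64(419.5), 27), (np.float64(424.4), 15), (np.float64(422.4), 12), (np.float64(417.0), 4)] -0.15505587384317557
[(np.float64(420.5), 35), (np.float64(420.0), 37), (np.float64(420.8), 37), (np.float64(421.0), 37), (np.float64(421.6), 34), (np.float64(422.9), 36), (np.float64(418.5), 27), (np.float64(412.0), 14)] -0.15394722001671163
6.4667 [-12.3049   6.9241 -13.5452  -0.0006 -69.5467 -31.6947]
```

```bash
cat > tgt.py <<'E'
from h import *
from scipy.spatial.transform import Rotation as Ro
def frame(yaw,lean):
    c,s=np.cos(yaw),np.sin(yaw)
    return Ro.from_euler('ZY',[yaw,lean]).as_matrix()  # cols slab x,y,z
def tool(S): return np.stack([-S[:,1],-S[:,0],-S[:,2]],1)
def rel(Rt,pt):
    s=r.sense();R=np.array(s['ee_rot']);p=np.array(s['tcp_pos'])
    print('shift',R.T@(pt-p)*1000,'rotvec',np.degrees(Ro.from_matrix(R.T@Rt).as_rotvec()),'t',s['time_s'])
E
python3 - <<'E'
from tgt import *
S=frame(np.radians(6.6),.2); print(S)
rel(tool(S),np.array([.6523,-.0785,.112])+.28*S[:,2])
E
```

```text
[[ 0.9736 -0.1149  0.1974]
 [ 0.1126  0.9934  0.0228]
 [-0.1987  0.      0.9801]]
shift [-332.2344  -80.9776   63.1268] rotvec [-10.6871   5.0583 -50.4264] t 6.4667
```

```bash
python3 -m creep '[[1,-35,-9,0,-1.2,0.6,-6],[1,-75,-18,0,-2.5,1.2,-12],[1,-115,-28,10,-3.8,1.8,-18],[1,-155,-38,20,-5.1,2.4,-24],[1,-195,-48,30,-6.4,3,-30],[1,-232,-57,40,-7.6,3.6,-36],[1,-265,-65,50,-8.9,4.2,-42],[1,-300,-73,57,-9.8,4.6,-46]]'
python3 - <<'E'
from tgt import *
S=frame(np.radians(6.6),.2)
rel(tool(S),np.array([.6523,-.0785,.112])+.28*S[:,2])
E
```

```text
time_s: 7.13
tcp_pos: [0.6808, -0.0885, 0.3911]
ee_rot: [[0.043, -0.982, -0.185], [-0.999, -0.041, -0.014], [0.006, 0.186, -0.983]]
wrist_force: [1.0, -0.7, 0.4]
gripper_width: 1.001
gripper_force: 0.0
shift [-15.2956 -27.8059  -0.6326] rotvec [-0.7398  0.4573 -4.1461] t 7.1333
```

```bash
python3 -m creep '[[1,-15,-28,0,-0.7,0.5,-4],[1,-15,-28,0,-0.7,0.5,-4],[1,-15,-28,0,-0.7,0.5,-4],[1,-15,-28,0,-0.7,0.5,-4]]'
python3 - <<'E'
from tgt import *
p,d,m,E=cap('wrist','w4.png');C=cloud(d,m,E)
o=vision.cut_out('wrist','slab_gold')
for x in o[:2]:
    q=C[x['region']&(d>0)];print(x['conf'],x['uv'],np.percentile(q,[1,50,99],axis=0))
S=frame(np.radians(6.6),.2)
L=(C-np.array([.6523,-.0785,.112]))@S   # slab axes rel. assumed top
k=(d>0)&(abs(L[...,0])<.02)&(abs(L[...,1])<.045)&(L[...,2]>-.03)&(L[...,2]<.015)
q=L[k];print('slab-frame pts x,y,z mm',len(q),np.percentile(q*1000,[1,5,50,95,99],axis=0))
t=q[q[:,2]>np.percentile(q[:,2],95)-.004];print('top',np.percentile(t*1000,[2,50,98],axis=0))
rel(tool(S),np.array([.6523,-.0785,.112])+.157*S[:,2])
E
```

```text
time_s: 7.47
tcp_pos: [0.7063, -0.0738, 0.3871]
ee_rot: [[0.107, -0.975, -0.195], [-0.994, -0.105, -0.023], [0.002, 0.196, -0.981]]
wrist_force: [-0.2, -1.3, 0.5]
gripper_width: 1.0
gripper_force: 0.0
0.81 [317.1, 197.7] [[ 0.6321 -0.1081  0.024 ]
 [ 0.6524 -0.0845  0.1071]
 [ 0.6586 -0.0491  0.1089]]
slab-frame pts x,y,z mm 620 [[ -2.6081 -28.4379 -27.257 ]
 [ -1.6421 -28.0014 -20.9824]
 [  1.7706   2.5754  -4.5956]
 [  5.1818  43.9227  -3.3518]
 [  5.7132  44.1854  -3.0532]]
top [[ -2.5583 -27.3028  -6.3595]
 [  1.5789   0.4254  -4.4157]
 [  5.3765  43.7743  -3.1413]]
shift [ -2.2784  -1.9994 124.706 ] rotvec [-0.2738 -0.0329 -0.4902] t 7.5667
```

View pics/w4.png

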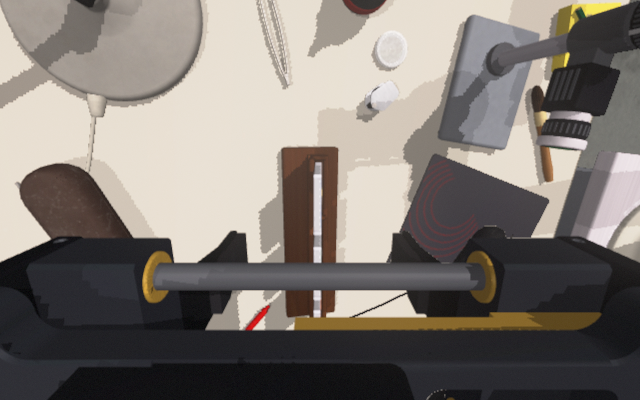

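The wrist view shows the gold slab's top edge at (317,162–235), midway between the open fingers at about columns 235 and 405. I'll descend along the slab.

```bash
python3 -m creep '[[1,-4,-3.5,30,-0.3,0,-0.5],[1,-4,-3.5,60,-0.3,0,-0.5],[1,-4,-3.5,85,-0.3,0,-0.5],[1,-4,-3.5,105,-0.3,0,-0.5],[1,-4,-3.5,118,-0.3,0,-0.5],[1,-4,-3.5,127,-0.3,0,-0.5],[1,-4,-3.5,127,-0.3,0,-0.5],[1,-4,-3.5,127,-0.3,0,-0.5]]'
python3 - <<'E'
from tgt import *
S=frame(np.radians(6.6),.2)
T=np.array([.6523,-.0785,.112])+S@np.array([.0015,.0017,-.0035])
rel(tool(S),T+.157*S[:,2])
E
```

```text
time_s: 8.23
tcp_pos: [0.6846, -0.0728, 0.2634]
ee_rot: [[0.116, -0.973, -0.197], [-0.993, -0.113, -0.024], [0.001, 0.199, -0.98]]
wrist_force: [0.8, -0.2, 0.2]
gripper_width: 1.002
gripper_force: 0.0
shift [0.1977 0.5455 1.4293] rotvec [ 0.0115 -0.0511  0.0448] t 8.2333
```

```bash
python3 -m creep '[[-1,0,0.5,1,0,0,0],[-1,0,0.5,1,0,0,0],[-1,0,0.5,1,0,0,0],[-1,0,0.5,1,0,0,0],[-1,0,0.5,1,0,0,0],[-1,0,0.5,1,0,0,0],[-1,0,0.5,1,0,0,0],[-1,0,0.5,1,0,0,0]]';python3 -m creep '[[-1,0,0,0,0,0,0],[-1,0,0,0,0,0,0],[-1,0,0,0,0,0,0],[-1,0,0,0,0,0,0],[-1,0,0,0,0,0,0],[-1,0,0,0,0,0,0],[-1,0,0,0,0,0,0],[-1,0,0,0,0,0,0]]'
```

```text
time_s: 8.9
tcp_pos: [0.6841, -0.0724, 0.2614]
ee_rot: [[0.116, -0.973, -0.199], [-0.993, -0.114, -0.024], [0.0, 0.2, -0.98]]
wrist_force: [0.5, 0.3, -0.7]
gripper_width: 0.482
gripper_force: 0.0
time_s: 9.57
tcp_pos: [0.6836, -0.0725, 0.2614]
ee_rot: [[0.116, -0.973, -0.201], [-0.993, -0.114, -0.024], [0.0, 0.202, -0.979]]
wrist_force: [-2.3, 0.2, 1.8]
gripper_width: 0.092
gripper_force: 30.0
```

```bash
python3 -m creep '[[-1,0,0,-4,0,0,0],[-1,0,0,-10,0,0,0],[-1,0,0,-18,0,0,0],[-1,0,0,-28,0,0,0],[-1,0,0,-45,0,0,0],[-1,0,0,-68,0,0,0],[-1,0,0,-95,0,0,0],[-1,0,0,-120,0,0,0]]'
python3 - <<'E'
from tgt import *
S=frame(np.radians(89.5),0)
c=np.array([.4188,-.2542,0]); pt=c+.203*S[:,0]+[0,0,.343]
print(pt); rel(tool(S),pt); print(r.sense()['joints'],r.sense()['gripper_width'])
E
```

```text
time_s: 10.23
tcp_pos: [0.7087, -0.0695, 0.3822]
ee_rot: [[0.117, -0.974, -0.194], [-0.993, -0.114, -0.024], [0.001, 0.196, -0.981]]
wrist_force: [0.0, 0.5, -0.2]
gripper_width: 0.089
gripper_force: 30.0
[ 0.4206 -0.0512  0.343 ]
shift [-51.8756 270.8729  93.8922] rotvec [  9.2838   8.0958 -82.5053] t 10.2333
[  7.3563  33.9476  16.7087  -0.0673 -84.0375  -0.6354] 0.08861473324289187
```

Run:
```python
from tgt import *
for n in ['side','scene']:
    p,d,m,E=cap(n);C=cloud(d,m,E);
    for zl,zh in[(.05,.09),(.1,.2),(.2,.31)]:
        q=C[(d>0)&(C[...,2]>zl)&(C[...,2]<zh)&(C[...,1]>.03)&(C[...,1]<.6)&(C[...,0]>.2)&(C[...,0]<.6)]
        print(n,zl,len(q),np.percentile(q,[1,50,99],axis=0) if len(q) else '')
```

```text
side 0.05 4352 [[0.2056 0.1091 0.0596]
 [0.333  0.291  0.0742]
 [0.4855 0.5248 0.0811]]
side 0.1 589 [[0.3926 0.1    0.1013]
 [0.4581 0.2098 0.1521]
 [0.5636 0.4436 0.1988]]
side 0.2 906 [[0.4243 0.0871 0.2012]
 [0.4941 0.1987 0.2661]
 [0.5947 0.4227 0.3044]]
scene 0.05 5773 [[0.206  0.1201 0.0626]
 [0.3407 0.3075 0.0745]
 [0.5026 0.5278 0.0817]]
scene 0.1 677 [[0.3938 0.1031 0.1012]
 [0.4637 0.2416 0.1483]
 [0.5616 0.4481 0.1993]]
scene 0.2 866 [[0.4244 0.0897 0.2032]
 [0.4972 0.2151 0.2663]
 [0.5944 0.4296 0.305 ]]
```

```bash
python3 -m creep '[[-1,-4,25,3,0.7,0.6,-6],[-1,-8,50,6,1.4,1.2,-12],[-1,-12,75,10,2.1,1.8,-18],[-1,-16,100,14,2.8,2.4,-24],[-1,-20,125,18,3.5,3,-30],[-1,-25,150,22,4.1,3.6,-36],[-1,-30,170,26,4.8,4.2,-42],[-1,-34,190,30,5.5,4.8,-48]]'
python3 - <<'E'
from tgt import *
S=frame(np.radians(89.5),0)
rel(tool(S),np.array([ 0.4206,-0.0512,.35])); print(r.sense()['joints'])
E
```

```text
time_s: 11.0
tcp_pos: [0.5122, -0.058, 0.3887]
ee_rot: [[0.821, -0.567, -0.074], [-0.57, -0.82, -0.045], [-0.035, 0.079, -0.996]]
wrist_force: [0.1, 0.4, 0.6]
gripper_width: 0.087
gripper_force: 30.0
shift [-77.6281  43.2711  44.9802] rotvec [  3.8203   3.3114 -34.2011] t 11.0
[ 12.0168  12.9811 -15.7957   1.8148 -65.9318  42.452 ]
```

```bash
python3 -m creep '[[-1,-15,8,9,0.7,0.6,-6.5],[-1,-32,17,18,1.4,1.3,-13],[-1,-48,27,27,2.2,1.9,-19.5],[-1,-62,35,36,2.9,2.5,-26],[-1,-72,40,42,3.5,3,-31],[-1,-77,43,45,3.8,3.3,-34],[-1,-77,43,45,3.8,3.3,-34],[-1,-77,43,45,3.8,3.3,-34]]'; python3 -m creep '[[-1,0,0,0,0,0,0],[-1,0,0,0,0,0,0],[-1,0,0,0,0,0,0]]'
python3 - <<'E'
from tgt import *
S=frame(np.radians(89.5),0)
rel(tool(S),np.array([ 0.4206,-0.0512,.343]))
for n in ['scene','side']:
    p,d,m,E=cap(n,n+'2.png');C=cloud(d,m,E)
    for t in ['slab_gold','camera_stand']:
      for o in vision.cut_out(n,t)[:1]:
        k=o['region']&(d>0);q=C[k];print(n,t,o['conf'],o['uv'],k.sum(),np.percentile(q,[2,50,98],axis=0))
    k=(d>0)&(abs(C[...,0]-.42)<.05)&(C[...,1]>-.08)&(C[...,1]<-.02)&(C[...,2]>.08)&(C[...,2]<.16);q=C[k]
    print('slab pts',len(q)); 
    if len(q)>30:
        q=q[abs(q[:,1]-np.median(q[:,1]))<.006]
        U,Sg,V=np.linalg.svd(q-q.mean(0),full_matrices=False); nn=V[2]*np.sign(V[2][1]); print(q.mean(0),nn,np.degrees(np.arctan2(nn[1],nn[0])),np.percentile(q,[1,99],axis=0))
a=cv2.imread('pics/scene2.png')[180:330,230:430];b=cv2.imread('pics/side2.png')[180:330,230:430]
cv2.imwrite('pics/both.png',cv2.resize(np.hstack([a,b]),None,fx=2,fy=2,interpolation=cv2.INTER_CUBIC))
E
```

```text
time_s: 11.67
tcp_pos: [0.4225, -0.0509, 0.3502]
ee_rot: [[1.0, -0.019, -0.001], [-0.019, -1.0, -0.001], [-0.001, 0.001, -1.0]]
wrist_force: [-0.1, -0.5, -0.5]
gripper_width: 0.092
gripper_force: 30.0
time_s: 11.92
tcp_pos: [0.4227, -0.051, 0.3495]
ee_rot: [[1.0, -0.019, -0.003], [-0.019, -1.0, -0.001], [-0.003, 0.001, -1.0]]
wrist_force: [0.4, 0.2, 0.5]
gripper_width: 0.089
gripper_force: 30.0
shift [-2.0871  0.2297  6.4628] rotvec [ 0.0833  0.1977 -0.5642] t 11.9167
scene slab_gold 0.61 [282.8, 218.2] 378 [[ 0.3926 -0.0557  0.0046]
 [ 0.4098 -0.0527  0.1397]
 [ 0.449   0.0784  0.1953]]
scene camera_stand 0.91 [324.1, 289.8] 3025 [[ 0.3704 -0.2931  0.0108]
 [ 0.4122 -0.2447  0.0194]
 [ 0.4663 -0.1503  0.1949]]
slab pts 275
[ 0.4189 -0.0528  0.1325] [0.0347 0.9993 0.0109] 88.01112971913356 [[ 0.3925 -0.0558  0.1096]
 [ 0.4508 -0.0481  0.1582]]
side slab_gold 0.6 [299.7, 200.5] 608 [[ 0.3911 -0.0579  0.1115]
 [ 0.4182 -0.0545  0.1442]
 [ 0.4475 -0.0509  0.1839]]
side camera_stand 0.76 [309.1, 288.9] 3381 [[ 0.3692 -0.2962  0.0101]
 [ 0.4145 -0.2587  0.0189]
 [ 0.4667 -0.1569  0.1949]]
slab pts 474
[ 0.4203 -0.0546  0.1348] [0.0157 0.9999 0.0018] 89.09922573689867 [[ 0.3905 -0.0586  0.1092]
 [ 0.4498 -0.0502  0.1595]]
```

View pics/both.png

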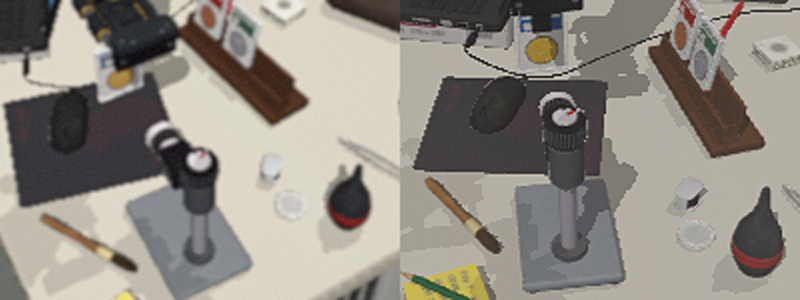

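The crops show the slab held upright with the coin (at about (120,75) left and (542,48) right) facing the lens. The other two slabs are still in the rack. Now I'll refine, measuring coin and lens in the same cameras.

```bash
cat > fin.py <<'E'
from tgt import *
for n in ['scene','side']:
    p,d,m,E=cap(n);C=cloud(d,m,E);a=p.astype(int);X,Y,Z=C[...,0],C[...,1],C[...,2]
    sl=(d>0)&(abs(X-.42)<.045)&(abs(Y+.053)<.015)&(Z>.085)&(Z<.195)
    gold=sl&(a[...,0]-a[...,2]>55)&(a[...,0]>a[...,1]); blue=sl&(a[...,2]-a[...,0]>25)
    g=C[gold];b=C[blue]
    print(n,'coin',gold.sum(),g.mean(0)*1000,'mid',np.percentile(g,[3,97],axis=0).mean(0)*1000,'blue',blue.sum(),b.mean(0)*1000 if len(b) else '')
    q=C[sl];q=q[abs(q[:,1]-np.median(q[:,1]))<.005];print('  face mean',q.mean(0)*1000,'ext',np.percentile(q,[1,99],axis=0)*1000)
    c=C[(d>0)&(np.hypot(X-.419,Y+.254)<.03)&(Z>.1925)&(Z<.197)&(a.min(-1)>120)]
    print('  cap',len(c),np.percentile(c,[3,97],axis=0).mean(0)[:2]*1000)
    l=C[(d>0)&(abs(X-.42)<.03)&(Y>-.182)&(Y<-.14)&(Z>.11)&(Z<.16)]
    print('  lens',len(l),np.percentile(l,[2,98],axis=0).round(4).tolist())
    h=C[(d>0)&(abs(X-.42)<.03)&(Y>-.23)&(Y<-.19)&(Z>.146)&(Z<.152)];print('  body',len(h),np.percentile(h,[2,98],axis=0).round(4).tolist())
E
python3 fin.py
python3 - <<'E'
from tgt import *
s=r.sense();print(s['time_s'],s['tcp_pos'])
p,d,m,E=cap('wrist','w5.png')
E
```

```text
scene coin 77 [421.1579 -53.759  137.7415] mid [421.4188 -53.59   138.1102] blue 5 [401.3599 -52.5818 176.1016]
  face mean [414.8757 -52.6852 143.6596] ext [[391.8453 -55.772  109.4004]
 [450.7087 -48.9688 193.5294]]
  cap 79 [ 420.4932 -252.0093]
  lens 173 [[0.4058, -0.1803, 0.1297], [0.4401, -0.1526, 0.1521]]
  body 123 [[0.4036, -0.2223, 0.1464], [0.4387, -0.1909, 0.1517]]
side coin 145 [419.8045 -55.1761 139.2458] mid [420.11   -55.0038 139.0238] blue 58 [421.4503 -54.8358 175.8748]
  face mean [419.5806 -54.7846 145.6906] ext [[390.3545 -58.9796 110.2628]
 [449.1395 -50.9141 187.2998]]
  cap 69 [ 417.3521 -253.734 ]
  lens 125 [[0.4045, -0.1774, 0.1332], [0.4392, -0.154, 0.1522]]
  body 2 [[0.4027, -0.1954, 0.1482], [0.4033, -0.1907, 0.1494]]
12.3167 [ 0.4221 -0.0511  0.3492]
```

View pics/w5.png

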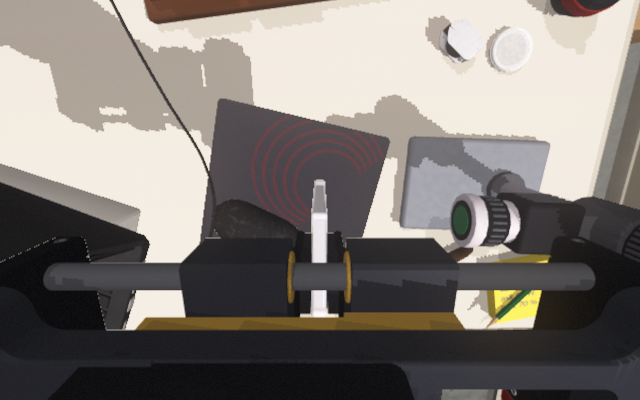

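The wrist view shows the lens front at (460,220), the slab edge-on at column 319, and the base plate's long edge from (412,138) to (548,143). That is enough to fix the yaw and the lens position.

Run:
```python
from tgt import *
p,d,m,E=cap('wrist');C=cloud(d,m,E);X,Y,Z=C[...,0],C[...,1],C[...,2]
k=(d>0)&(Z>.011)&(Z<.021)
vv,uu=np.mgrid[:400,:640]
a=p.astype(int)
pts=[]
for u in range(420,542):
    v=[v for v in range(120,200) if k[v,u]]
    if v: pts.append(C[min(v),u])
pts=np.array(pts); ed=pts[:,:2]
for _ in range(3):
    f=np.polyfit(ed[:,1],ed[:,0],1); res=ed[:,0]-np.polyval(f,ed[:,1]); ed=ed[abs(res)<.003]
print('base +x edge yaw',90-np.degrees(np.arctan(f[0])),len(ed),'x at y=-.254:',np.polyval(f,-.254),'col x',np.polyval(f,-.254)-.052, 'end y',pts[:,1].min(),pts[:,1].max())
# shorter edge toward +y
pts=np.array([C[v,min(u for u in range(380,470) if k[v,u])] for v in range(150,220)])
g=np.polyfit(pts[:,0],pts[:,1],1); print('base front edge yaw',90+np.degrees(np.arctan(g[0])),'y at x=.42',np.polyval(g,.42),'col y',np.polyval(g,.42)-.107)
# lens front
l=(d>0)&(Y>-.165)&(Y<-.14)&(abs(X-.42)<.03)&(Z>.105)&(Z<.155); q=C[l]
yf=np.percentile(q[:,1],80)
fr=q[abs(q[:,1]-yf)<.004]; print('lens pts',len(q),len(fr),'yf',yf,np.percentile(fr,[1,50,99],axis=0).tolist())
U,S,V=np.linalg.svd(fr-fr.mean(0),full_matrices=False); print('lens normal',V[2]*np.sign(V[2][1]))
c,rr=cv2.minEnclosingCircle((fr[:,[0,2]]*1000).astype(np.float32)); print('lens circle x,z',c,rr)
s=(d>0)&(abs(X-.42)<.045)&(abs(Y+.05)<.012)&(Z>.095)&(Z<.195);q=C[s];print('slab',len(q),np.percentile(q,[1,50,99],axis=0).tolist())
```

```text
base +x edge yaw 86.94565122955555 122 x at y=-.254: 0.47067835959451404 col x 0.41867835959451405 end y -0.28793401406498387 -0.15929415720992213
base front edge yaw 86.74669172356244 y at x=.42 -0.1462264848386152 col y -0.2532264848386152
lens pts 1859 1309 yf -0.1525003437861498 [[0.40732687886263425, -0.15626627835724258, 0.11301333084632577], [0.4260163075467363, -0.15300780999506655, 0.135553408217783], [0.44293379441208053, -0.15152939382685712, 0.14905877383895125]]
lens normal [0.0568 0.9973 0.0473]
lens circle x,z (424.8983154296875, 130.27096557617188) 19.813302993774414
slab 2230 [[0.39395536354645244, -0.061398488460433734, 0.11544564233228471], [0.43309515604841076, -0.051034900188448806, 0.19128651863744928], [0.45228461587460767, -0.039049708287643176, 0.19414205584707203]]
```

```bash
python3 -c "
from tgt import *
S=frame(np.radians(86.8),0); rel(tool(S),np.array([.4310,-.0503,.3417]))"; python3 -m creep '[[-1,3,0,2,0,0,0.7],[-1,6,-0.5,5,0,0,1.4],[-1,9,-1,7.5,0,0.1,2.1],[-1,9,-1,7.5,0,0.1,2.1],[-1,9,-1,7.5,0,0.1,2.1],[-1,9,-1,7.5,0,0.1,2.1],[-1,9,-1,7.5,0,0.1,2.1],[-1,9,-1,7.5,0,0.1,2.1]]'
cat >> fin.py <<'E'
    q=C[sl]@frame(np.radians(86.8),0); q=q[(abs(q[:,0]-np.median(q[:,0]))<.005)&(q[:,2]<.16)]
    L=[];H=[]
    zs=np.arange(.112,.158,.005)
    for z in zs:
        w=q[abs(q[:,2]-z)<.003][:,1]; L.append(w.min());H.append(w.max())
    print('  roll deg by edges',np.degrees(np.arctan(np.polyfit(zs,L,1)[0])),np.degrees(np.arctan(np.polyfit(zs,H,1)[0])))
    U,Sg,V=np.linalg.svd(q-q.mean(0),full_matrices=False);print('  normal in lens frame',V[2])
E
sed -i 's/abs(X-.42)<.045/abs(X-.43)<.04/' fin.py; python3 fin.py; python3 -c "
from tgt import *
S=frame(np.radians(86.8),0); rel(tool(S),np.array([.4310,-.0503,.3417]))"
```

```text
shift [ 8.9296 -0.9498  7.4968] rotvec [0.0922 0.2381 2.1675] t 12.4167
time_s: 13.08
tcp_pos: [0.431, -0.0503, 0.3418]
ee_rot: [[0.999, -0.055, -0.002], [-0.055, -0.999, -0.001], [-0.002, 0.002, -1.0]]
wrist_force: [0.4, -0.3, -1.1]
gripper_width: 0.086
gripper_force: 30.0
scene coin 72 [429.955  -52.4175 130.3327] mid [430.8032 -52.5207 128.3523] blue 4 [409.6511 -50.9666 168.7448]
  face mean [423.3009 -51.4798 136.278 ] ext [[400.714  -56.096  102.945 ]
 [459.3303 -47.0077 188.1424]]
  cap 73 [ 420.8726 -251.924 ]
  lens 174 [[0.4061, -0.1804, 0.1289], [0.4393, -0.1527, 0.1522]]
  body 112 [[0.4037, -0.2224, 0.1471], [0.438, -0.1906, 0.1515]]
  roll deg by edges 44.954852082835146 -0.9933303811854132
  normal in lens frame [-0.9999  0.0132 -0.004 ]
side coin 140 [428.597  -54.4205 132.0634] mid [428.4159 -54.7774 132.7433] blue 62 [430.8228 -53.702  168.1342]
  face mean [428.8907 -53.7127 137.9789] ext [[399.5407 -58.3434 102.2249]
 [458.476  -49.5325 179.7752]]
  cap 73 [ 418.8129 -254.185 ]
  lens 126 [[0.4046, -0.178, 0.1328], [0.4391, -0.1534, 0.1517]]
  body 3 [[0.403, -0.1928, 0.1474], [0.4053, -0.191, 0.1506]]
  roll deg by edges 2.726518080400257 0.22127035728654046
  normal in lens frame [-1.     -0.0025  0.004 ]
shift [-0.0306  0.062   0.1195] rotvec [0.0906 0.12   0.0728] t 13.1833
```

```bash
python3 -m creep '[[-1,0,0,0,0,0,0],[-1,0,0,0,0,0,0],[-1,0,0,0,0,0,0],[-1,0,0,0,0,0,0],[-1,0,0,0,0,0,0],[-1,0,0,0,0,0,0]]'; python3 -c "
from station import r
print(r.finish_job())"
```

```text
time_s: 13.68
tcp_pos: [0.4311, -0.0502, 0.3417]
ee_rot: [[0.999, -0.055, -0.002], [-0.055, -0.999, -0.002], [-0.002, 0.002, -1.0]]
wrist_force: [-0.0, 0.6, -0.8]
gripper_width: 0.089
gripper_force: 30.0
the job is handed in; nothing more can be done
None
```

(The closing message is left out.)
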